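# Fill the chestnut dish for the oven

## Robot

A 6-joint arm with a two-finger parallel gripper is mounted at the origin on the work surface. World frame = base frame: x ahead of the robot, y to its left, z up, the work surface at z = 0. Lengths are in mm, angles in rad, forces in N, time in s.
With the tool pointing down it reaches from about 300 to 775 mm from the base axis. Payload 14.6 kg.
Tool frame: the origin (TCP) lies on the centre line of the jaws, within the pads' length; the fingertips stand 19 mm ahead of it and the grasp point (between the pads) is the TCP (bot.tip_reach is the distance from the TCP to the fingertips, in mm); y points along the fingers, x is the direction in which the jaws open and shut, and the axes are right-handed (so a half turn about y gives the same grasp; the last joint's range is limited). The gripper opens to 85 mm and grips with 20 to 120 N. Pads are 22 mm wide; open, the fingers measure 114 mm over their backs; the gripper's body (76 mm by 85 mm) begins 54 mm behind the grasp point. The pads swing forward as they close: fully open they stand 13 mm farther back than shut.
Start: joints at [1.216, 0.3, 1.521, -0, 1.321, -0.067], TCP at [156.111, 527.37, 250.281] pointing down, gripper open.
Joint ranges: [-3.03, 3.03], [-0.79, 2.21], [0.23, 2.52], [-1.04, 4.18], [0, 3.07], [-2.55, 2.55]. Speed limits (rad/s): [2.22, 2.22, 2.57, 3.14, 3.14, 3.14].

## Interface

Orientations are given as a unit quaternion [w, x, y, z].
In Python, from rig import bot gives the robot as it stands. Calls block until the motion is done:
- bot.move_to(position, orientation): joint-space move of the TCP to a pose.
- bot.servo_line(position, attitude=None, speed=150, until_force=None): straight line of the TCP; attitude=None keeps the orientation; speed is the mean speed in mm/s. With until_force (N) it stops when the force on the tool has changed by that much, and returns True; else False.
- bot.move_joints(angles): joint-space move.
- bot.move_gripper(opening, grip_force=None): finger opening in mm; grip_force is the grip in N (None keeps the last); returns when the fingers have stopped.
- bot.dwell(seconds).
- bot.ik(position, orientation): joint angles nearest the present ones, or None.
- bot.read_state(): the state.
- bot.read_camera(name): name is "side" or "top" or "wrist"; returns a dict with "image" (384x512x3 uint8, blue, green, red), "depth" (384x512 float32, mm along the optical axis (not along the pixel's ray), 0 where there is no reading), "fovy" (degrees; the focal length in pixels is half the picture's height over the tangent of half this angle, whatever the lens; pixels are square), "cx", "cy" (the principal point, pixels), "k1" (the pictures are not rectified: a ray, as slopes to the right and down, at radius r is drawn at 1 + k1 r^2 times it, then the intrinsics apply), "eye" and "attitude" of the camera in the world; the wrist camera has in their place "mount" (4x4, takes a point from camera to tool coordinates, whose origin is the TCP and whose axes are the tool frame's). Camera axes: x right, y down, z forward; pixel columns grow to the right and rows downward; lengths in mm; the calibration is good to about 2 mm. A picture is of the moment at which its call begins: read the wrist's pose just before it.
A pose or a line that the arm cannot do raises bot.MotionError and nothing moves.
- bot.finish_job(): hands the job in, once; it reports no verdict.
The state is a dict: "clock": time; "joint_positions": joint angles; "qvel": joint speeds; "effort": joint torques, N m; "ee_pos": TCP position; "tool_rot": TCP orientation; "ft_force": force on the tool from outside, world axes, zero at the start; "moment": the same for the moment, N m; "grip_width": finger opening in mm.
Only numpy, scipy, OpenCV 4.12 (cv2) and the standard library are available. Lean on these libraries where they do the work, as an engineer would, in place of code of your own. Each camera call takes 0.05 s, during which the arm holds its last target.

## Task

Get the chestnuts ready for the oven: take the lid off the enamel dish and lay it on the cork mat, then carry the scoop over and shake the chestnuts out of it so that all of them lie spread evenly over the floor of the dish in one layer: picture the floor as two rows of three equal patches, and leave none of the six bare. Lay the scoop back on its wooden board and put the lid back on the dish, fully seated. Leave the jar and the bowl with the egg where they are.

Things in the scene. Friction and masses are not known exactly. Their poses are not given: they have to be found in the camera images.
- dish: cream enamelled oven dish with a brown flange, fixed to the table: inside 160 mm (its x) by 210 mm (its y), outside 184 by 234 mm; floor top 4 mm and flange top 33 mm above its origin, which is the centre of its underside. Its six patches, two rows of three along its y, are parted by its y axis and the lines y = -35 and +35 mm. Friction about 0.6
- lid: the dish's loose lid, 0.4 kg: brown-edged plate 180 mm (its x) by 230 mm (its y), 4 mm thick, below it a sunk middle 148 by 198 by 6 mm that drops inside the dish's walls. Origin: centre of the underside of the sunk middle, 27 mm above the dish's origin when seated (it fits either way round, with 6 mm of play each way). Starts seated
- lid_grip (a point): middle of the lid's strap handle, 40 mm above the lid's origin: a bar 12 mm square and 84 mm long along the lid's y, 24 mm clear above the plate (30 mm from the bar's middle down to the plate)
- mat: round cork mat, 170 mm across, 6 mm thick, fixed; origin: centre of its underside. It lies left or right of the dish, the board on the other side
- board: wooden board 210 (its x) by 115 (its y) by 12 mm, fixed; origin: centre of its underside
- scoop: flat-bottomed steel scoop, 0.18 kg, 155 mm long (x), 64 wide (y): floor 3 mm thick, inside 58 wide, 152 long; side walls 20 mm high at the mouth, 42 at the back. Its open mouth looks along its -x, without a lip. Origin: centre of its underside, which starts on the board (12 mm high). Chestnuts slide in it (two abreast) when it is tipped mouth down by 18 to 26 degrees, from about 10 if shaken
- scoop_mouth (a point): middle of the edge of the scoop's floor at the mouth: 77.5 mm along -x from the scoop's origin and 3 mm up
- scoop_grip (a point): on the scoop's black handle above its origin, 80 mm up, near the centre of mass: a bar along the scoop's x, 18 mm wide, 16 mm high, from 32 mm in front of this point (towards the mouth) to 91 mm behind it; 38 mm or more of space between this point and the walls below
- nut0: chestnut in its shell, dark brown: 25 mm across, 18.5 mm thick, 12 g, domed, with a pale flat side; origin in its middle, z out of the dome. Starts flat side down in the scoop with the others; 8 to 10 of nut0..nut9 are there
- nut1: chestnut like nut0 (may be absent)
- nut2: chestnut like nut0 (may be absent)
- nut3: chestnut like nut0 (may be absent)
- nut4: chestnut like nut0 (may be absent)
- nut5: chestnut like nut0 (may be absent)
- nut6: chestnut like nut0 (may be absent)
- nut7: chestnut like nut0 (may be absent)
- nut8: chestnut like nut0 (may be absent)
- nut9: chestnut like nut0 (may be absent)
- jar: bystander: peanut butter jar with a dark lid, 72 mm across, 116 mm high; origin: centre of its underside
- egg_bowl: bystander: white bowl 112 mm across and 42 mm high with a brown egg and a spoon in it (spoon end 62 mm high); origin: centre of its underside
Not all that is in view belongs to the job. What is shaped like the scoop but blue is not meant. Several things look just like the mat: the one meant starts farthest from the robot's base.

How it is judged:
By the outcome, as a careful person would: the job done as asked, in the order asked, and still so for the second after the job is handed in, with the robot touching nothing.
Of nut0, nut1, nut2, nut3, nut4, nut5, nut6, nut7, nut8, nut9 only 8 to 10 are there at a start; the rules pass over those that are not, and their reading is None.
At some moment in a run one of lid, scoop may be knocked a few centimetres aside while the robot is not near it.
It also fails if it takes over 210 s, if anything falls off the work surface, if the arm or the gripper's body presses on something with over 40 N, if the wrist force passes 120 N, or if a joint passes its speed limit or range.

## Working session

There is one attempt and no reset: what is moved stays moved. The work goes in short steps, each a Python script; the robot and the scene stay as the last script left them, time stands still between calls to the robot, and variables do not carry over. Pictures are saved under pics/ and viewed, and the job is handed in when it is done.

```bash
ls; mkdir -p pics; cat > h.py <<'E'
import numpy as np, cv2, sys
from rig import bot
from scipy.spatial.transform import Rotation as R
def q2R(q): return R.from_quat([q[1],q[2],q[3],q[0]]).as_matrix()
def R2q(M):
    x,y,z,w=R.from_matrix(M).as_quat(); return [w,x,y,z]
def cam(name):
    st=bot.read_state(); c=bot.read_camera(name)
    if 'mount' in c:
        T=np.eye(4);T[:3,:3]=q2R(st['tool_rot']);T[:3,3]=st['ee_pos'];W=T@np.array(c['mount'])
        c['R']=W[:3,:3];c['o']=W[:3,3]
    else:
        a=np.array(c['attitude']); c['R']=q2R(a) if a.size==4 else a; c['o']=np.array(c['eye'])
    H=c['image'].shape[0]; c['f']=H/2/np.tan(np.radians(c['fovy'])/2)
    return c
def rays(c,uv):
    uv=np.asarray(uv,float).reshape(-1,1,2)
    K=np.array([[c['f'],0,c['cx']],[0,c['f'],c['cy']],[0,0,1.]])
    n=cv2.undistortPoints(uv,K,np.array([c['k1'],0,0,0,0.]))[:,0]
    return np.c_[n,np.ones(len(n))]
def onplane(c,uv,z):
    d=rays(c,uv)@c['R'].T
    return c['o']+d*((z-c['o'][2])/d[:,2])[:,None]
def cloud(c,mask=None):
    m=c['depth']>0
    if mask is not None: m&=mask>0
    v,u=np.nonzero(m)
    r=rays(c,np.c_[u,v])*c['depth'][v,u][:,None]
    return r@c['R'].T+c['o'],np.c_[u,v]
def proj(c,P):
    p=(np.atleast_2d(P)-c['o'])@c['R']; s=p[:,:2]/p[:,2:]
    r2=(s**2).sum(1,keepdims=True); return s*(1+c['k1']*r2)*c['f']+[c['cx'],c['cy']]
def save(c,n): cv2.imwrite('pics/'+n+'.png',c['image'])
def down(yaw): # tool x axis at world yaw, tool z? determined below
    pass
E
python3 - <<'E'
from h import *
st=bot.read_state(); print(st); print(q2R(st['tool_rot']).round(3)); print(bot.tip_reach)
for n in ['side','top','wrist']:
    c=cam(n); save(c,n+'0'); print(n,c['o'],c['R'].round(3).tolist(),c['f'],c['k1'],(c['depth']>0).mean(), c.get('mount'))
E
```

```text
pics
{'clock': 0.0, 'joint_positions': array([ 1.21639331e+00,  3.00470093e-01,  1.52161615e+00,  2.34835723e-07,
        1.32070692e+00, -6.65795888e-02]), 'qvel': array([-0.00065438, -0.00101847, -0.00025724, -0.00043567, -0.00030646,
       -0.0014472 ]), 'effort': array([ 5.05201369e-04, -5.43489146e+01, -3.61799812e+01,  6.14020178e-05,
        3.92283808e-03,  1.13284221e-05]), 'ee_pos': array([156.03959945, 527.16508145, 249.70702059]), 'tool_rot': array([-0.56630821,  0.56676966,  0.4227672 , -0.42347971]), 'ft_force': array([ 0.01001645, -0.30166405, -0.06199525]), 'moment': array([ 0.01720093, -0.01776633,  0.04862017]), 'grip_width': 85.23290998677383}
[[ 0.284 -0.    -0.959]
 [ 0.959 -0.001  0.284]
 [-0.001 -1.     0.   ]]
19.0
side [ -46.75848105 -819.55619276  707.32097732] [[0.882, -0.257, 0.396], [-0.472, -0.444, 0.762], [-0.019, -0.859, -0.512]] 375.021493003451 -0.10180236875171647 0.9961395263671875 None
top [ 158.41760606  112.07234443 1410.92655351] [[-0.033, -0.976, 0.214], [-0.999, 0.032, -0.009], [0.002, -0.214, -0.977]] 442.66874310104004 0.05373944679424588 0.9961903889973959 None
wrist [ 74.45552046 551.79239036 372.5348409 ] [[0.284, 0.906, 0.314], [0.959, -0.268, -0.095], [-0.002, 0.328, -0.945]] 278.23150681414853 -0.03641458145545326 0.9961140950520834 [[ 9.99999758e-01  2.25077962e-05 -6.95355978e-04  2.95358472e-01]
 [ 6.64235214e-04 -3.28158194e-01  9.44622548e-01 -1.22758180e+02]
 [-2.06925390e-04 -9.44622781e-01 -3.28158129e-01  8.52284036e+01]
 [ 0.00000000e+00  0.00000000e+00  0.00000000e+00  1.00000000e+00]]
```

View pics/top0.png

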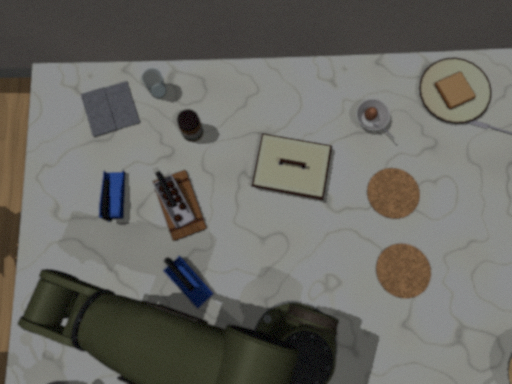

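View pics/side0.png

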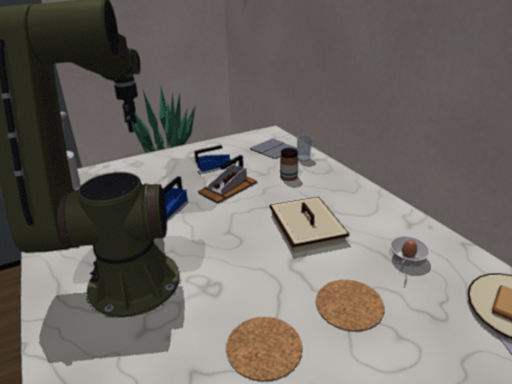

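View pics/wrist0.png

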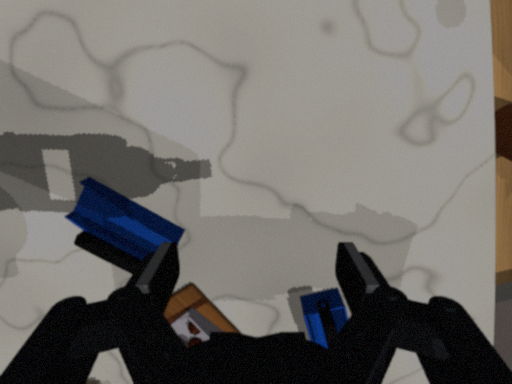

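```bash
python3 - <<'E'
from h import *
c=cam('top')
hsv=cv2.cvtColor(c['image'],cv2.COLOR_BGR2HSV)
# cork
m=cv2.inRange(hsv,(5,80,80),(22,255,255))
n,l,s,ce=cv2.connectedComponentsWithStats(m)
for i in range(1,n):
    if s[i,4]>60: print('cork/brown',s[i],ce[i].round(1),onplane(c,ce[i],6).round(1), np.median(hsv[l==i],0))
P,uv=cloud(c)
# height map checks
def at(u,v):
    i=(uv[:,0]==u)&(uv[:,1]==v); return P[i].round(1)
for p in [(393,193),(403,271),(292,163),(270,180),(373,110),(188,125),(180,205),(508,365),(168,195)]: print(p,at(*p))
# cream lid region
x=P;sel=(abs(uv[:,0]-292)<45)&(abs(uv[:,1]-166)<40)&(P[:,2]>20)&(P[:,2]<50)
Q=P[sel][:,:2].astype(np.float32); print('lid rect',cv2.minAreaRect(Q),np.median(P[sel][:,2]))
sel=(abs(uv[:,0]-292)<45)&(abs(uv[:,1]-166)<40)&(P[:,2]>52)
Q=P[sel]; print('handle',cv2.minAreaRect(Q[:,:2].astype(np.float32)),Q[:,2].max(),len(Q))
big=cv2.resize(c['image'][90:310,80:440],None,fx=2.2,fy=2.2,interpolation=cv2.INTER_CUBIC); cv2.imwrite('pics/t1.png',big)
big=cv2.resize(c['image'][140:260,80:240],None,fx=5,fy=5,interpolation=cv2.INTER_CUBIC); cv2.imwrite('pics/t2.png',big)
E
```

```text
cork/brown [435  72  40  35 823] [455.2  89.2] [[ 805.8 -585.8    6. ]] [ 16. 112. 127.]
cork/brown [   0   92   29  122 2972] [ 12.3 147.5] [[646.9 890.    6. ]] [ 17. 107. 114.]
cork/brown [ 368  169   51   49 1996] [393.  192.9] [[ 454.5 -343.8    6. ]] [ 15. 119. 111.]
cork/brown [173 171  14   8  81] [180.2 174.7] [[538.3 345.2   6. ]] [ 13. 141.  94.]
cork/brown [183 181  18  37 195] [192.  197.3] [[461.2 306.9   6. ]] [ 13. 143.  90.]
cork/brown [160 200  15  29  97] [167.1 217. ] [[399.2 386.7   6. ]] [ 13. 125.  91.]
cork/brown [172 221  34  19 181] [189.6 229.2] [[357.6 314.9   6. ]] [ 13. 144.  84.]
cork/brown [ 377  244   53   54 2258] [403.  270.5] [[ 206.9 -349.4    6. ]] [ 15. 119. 111.]
cork/brown [   0  254   16   99 1079] [  6.  300.5] [[160.6 866.6   6. ]] [ 17. 107. 116.]
(393, 193) [[ 454.5 -344.3    4.2]]
(403, 271) [[ 205.3 -348.1    9.3]]
(292, 163) [[546.8 -16.3  72.3]]
(270, 180) [[501.5  53.7  42.7]]
(373, 110) [[ 718.6 -287.6   62.9]]
(188, 125) [[664.4 302.6 121.2]]
(180, 205) [[432.  341.4  31.9]]
(508, 365) [[ -73.4 -626.5   -2.4]]
(168, 195) [[450.8 366.5  98.6]]
lid rect ((549.5892333984375, -18.95318603515625), (233.8800506591797, 185.68482971191406), 76.9791030883789) 37.6596456336074
handle ((551.527587890625, -18.947521209716797), (81.76090240478516, 13.448183059692383), 77.8789291381836) 79.61202963661617 113
```

View pics/t2.png

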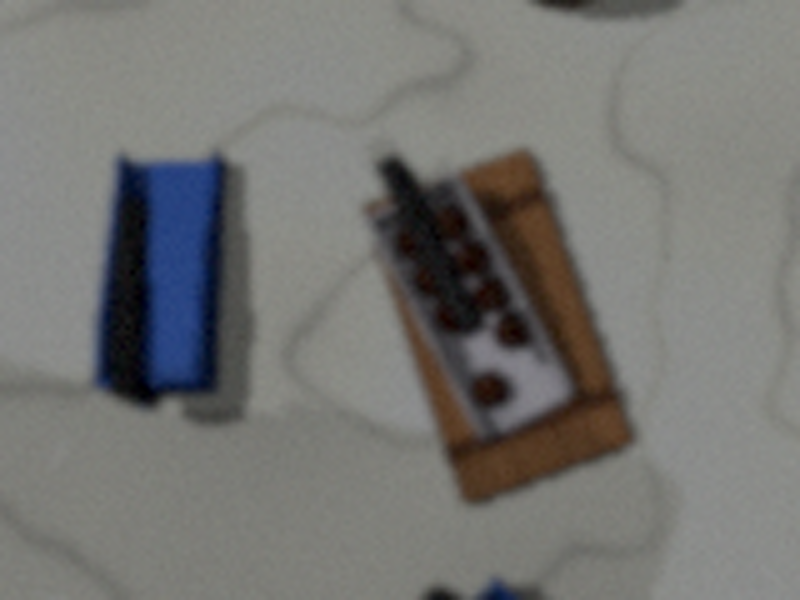

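View pics/t1.png

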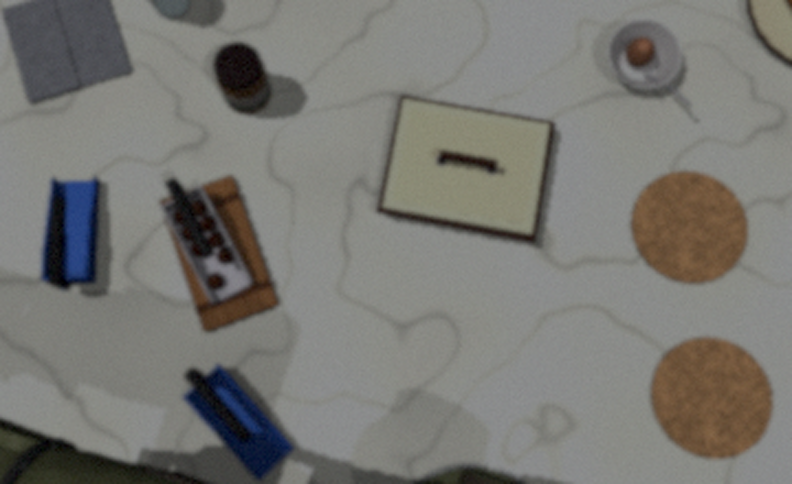

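```bash
cat >> h.py <<'E'
def down(a,tilt=0.0):
    """tool x at yaw a (deg), y down; tilt (deg) rotates about tool x so that tool +z side goes down"""
    a=np.radians(a); X=np.array([np.cos(a),np.sin(a),0]);Y=np.array([0,0,-1.]);Z=np.cross(X,Y)
    M=np.c_[X,Y,Z]
    # z -> toward world down (+Y): z' = z cos + y sin
    t=np.radians(tilt)
    Z2=Z*np.cos(t)+Y*np.sin(t); Y2=np.cross(Z2,X)
    return R2q(np.c_[X,Y2,Z2])
E
python3 - <<'E'
from h import *
bot.move_to([500,-20,330],down(-12.5)); 
c=cam('wrist'); save(c,'w1'); print(bot.read_state()['clock'],bot.read_state()['joint_positions'].round(2))
P,uv=cloud(c)
s=(P[:,2]>30)&(P[:,2]<50)&(abs(P[:,0]-550)<150)&(abs(P[:,1]+20)<160)
print(cv2.minAreaRect(P[s][:,:2].astype(np.float32)),np.median(P[s][:,2]))
s=(P[:,2]>60)&(P[:,2]<85)&(abs(P[:,0]-550)<70)&(abs(P[:,1]+20)<70)
print(cv2.minAreaRect(P[s][:,:2].astype(np.float32)),np.median(P[s][:,2]),s.sum())
E
```

```text
2.575 [-0.11  0.14  1.53  0.    1.47  0.1 ]
((550.5150756835938, -19.373947143554688), (234.2709197998047, 184.0402374267578), 77.10591125488281) 36.99674609531408
((551.76806640625, -17.863887786865234), (83.123291015625, 12.007080078125), 77.4224853515625) 71.67833305110736 549
```

View pics/w1.png

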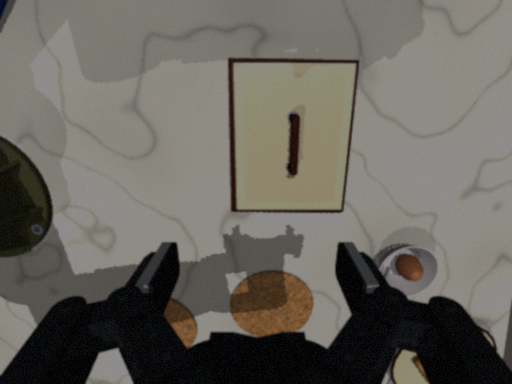

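```bash
python3 - <<'E'
from h import *
q=down(-12.7)
bot.move_gripper(50,60)
bot.move_to([551.5,-18.3,140],q)
bot.servo_line([551.5,-18.3,67],speed=100,until_force=15)
bot.move_gripper(0,60)
s=bot.read_state(); print(s['ee_pos'],s['grip_width'],s['ft_force'])
bot.servo_line([551.5,-18.3,170],speed=100)
s=bot.read_state(); print(s['ee_pos'],s['grip_width'],s['ft_force'],s['clock'])
c=cam('top'); save(c,'t3')
E
```

```text
[551.8418603  -18.35009217  67.64161456] 10.59113348689188 [-1.32587687  0.42605513  5.29543065]
[551.20327135 -18.29144182 169.26841419] 10.878226667396032 [ 0.50065992 -0.19169185 -3.75225556] 6.325
```

View pics/t3.png

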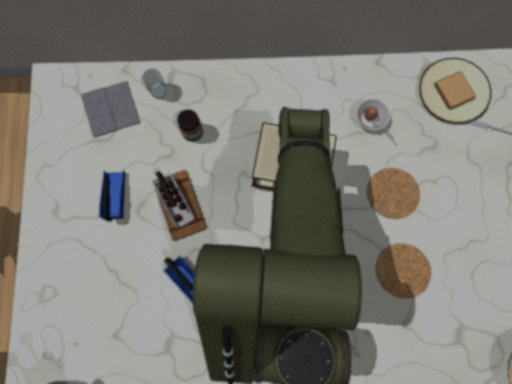

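```bash
python3 - <<'E'
from h import *
bot.servo_line([454.5,-344,170],speed=180)
bot.servo_line([454.5,-344,60],speed=120)
print(bot.servo_line([454.5,-344,44],speed=30,until_force=3))
s=bot.read_state(); print(s['ee_pos'],s['ft_force'])
bot.move_gripper(50)
bot.servo_line([454.5,-344,150],speed=150)
bot.move_to([480,-40,330],down(77.3))
s=bot.read_state(); print(s['clock'],s['joint_positions'].round(2))
c=cam('wrist'); save(c,'w2')
t=cam('top'); save(t,'t4')
E
```

```text
True
[ 454.44592046 -343.99311332   46.62229406] [-2.18902599  1.21867277  7.47990227]
12.5833 [-0.16  0.09  1.58 -0.    1.46 -1.51]
```

View pics/w2.png

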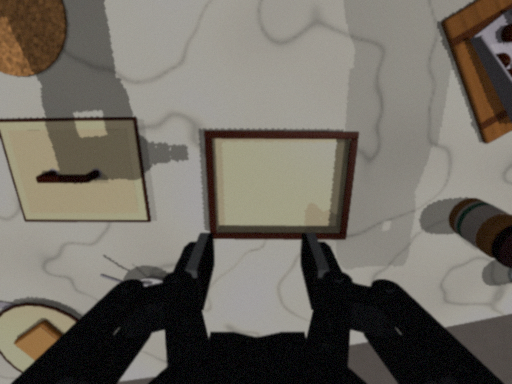

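View pics/t4.png

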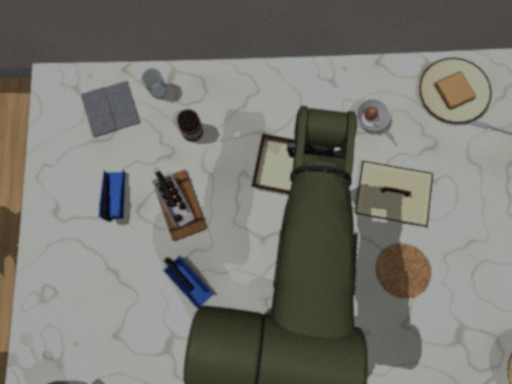

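```bash
python3 - <<'E'
from h import *
c=cam('wrist')
P,uv=cloud(c)
s=(P[:,2]>26)&(P[:,2]<40)&(abs(P[:,0]-550)<140)&(abs(P[:,1]+20)<150)
print('flange',cv2.minAreaRect(P[s][:,:2].astype(np.float32)),np.median(P[s][:,2]))
s=(P[:,2]<10)&(abs(P[:,0]-550)<60)&(abs(P[:,1]+20)<70); print('floor z',np.median(P[s][:,2]))
s=(P[:,2]>-100)&(P[:,2]<30)
# look at scoop
bot.move_to([430,330,330],down(115))
c=cam('wrist'); save(c,'w3'); print(bot.read_state()['joint_positions'].round(2))
cv2.imwrite('pics/w3.png',c['image'])
P,uv=cloud(c)
s=(P[:,2]>70)&(P[:,2]<110)&(abs(P[:,0]-430)<150)&(abs(P[:,1]-330)<150)
hs=cv2.cvtColor(c['image'],cv2.COLOR_BGR2HSV)
v=hs[uv[:,1],uv[:,0],2]
Q=P[s&(v<70)]
print('handle',cv2.minAreaRect(Q[:,:2].astype(np.float32)),np.median(Q[:,2]),len(Q))
E
```

```text
flange ((550.0562744140625, -19.180160522460938), (233.37454223632812, 185.12210083007812), 76.84842681884766) 31.813011919933416
floor z 2.988814644844524
[ 0.58  0.23  1.42 -0.    1.49 -1.42]
handle ((472.03948974609375, 372.7991638183594), (121.55619812011719, 17.132448196411133), 26.357471466064453) 98.44178406113662 991
```

View pics/w3.png

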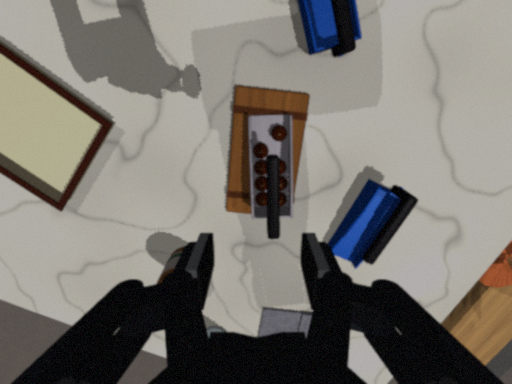

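```bash
python3 - <<'E'
from h import *
q=down(116.4); g=[445.6,359.7]
bot.move_gripper(50,90)
bot.move_to(g+[160],q)
c=cam('wrist'); save(c,'w4a')
bot.servo_line(g+[92],speed=100,until_force=15)
bot.move_gripper(0,90)
s=bot.read_state(); print(s['ee_pos'],s['grip_width'],s['ft_force'])
bot.servo_line(g+[190],speed=90)
bot.servo_line(g+[190],attitude=down(116.4,-5),speed=40)
s=bot.read_state(); print(s['ee_pos'],s['grip_width'],s['ft_force'],s['clock'])
c=cam('wrist'); save(c,'w4')
t=cam('side'); save(t,'s4')
E
```

```text
[445.88264995 359.78114977  92.67581375] 16.46888933803248 [-0.88534842 -2.32932475  6.92134188]
[445.94250743 359.74097737 189.08584838] 16.785050467190846 [ 0.80394496 -0.59824779 -1.99977905] 17.8917
```

View pics/w4.png

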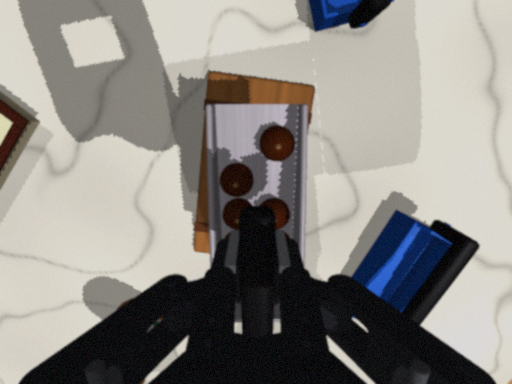

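View pics/s4.png

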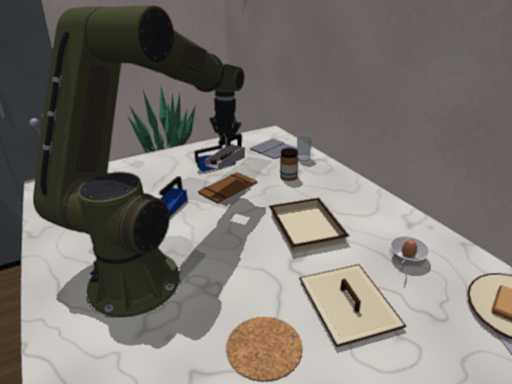

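View pics/w4a.png

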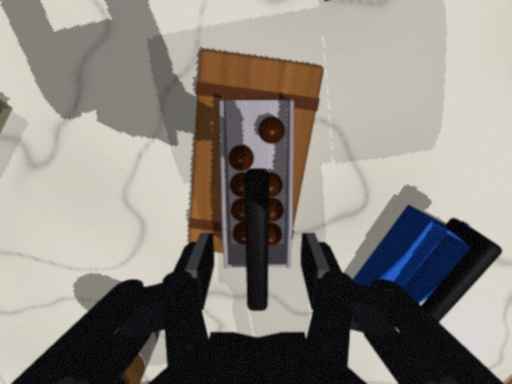

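```bash
cat >> h.py <<'E'
DO=np.array([550.2,-19.2,0]); DY=76.9
_b=np.radians(DY-90); DR=np.array([[np.cos(_b),-np.sin(_b),0],[np.sin(_b),np.cos(_b),0],[0,0,1.]])
def d2w(p): return DO+DR@np.array(p,float)
def w2d(P): return (np.atleast_2d(P)-DO)@DR
A0=DY
def pose(mx,my,mz,tilt,a=None):
    a=A0 if a is None else a
    q=down(a,tilt); M=q2R(q)
    return (d2w([mx,my,mz])-77.5*M[:,2]-77*M[:,1]).tolist(), q
def go(mx,my,mz,tilt,speed=80,a=None):
    p,q=pose(mx,my,mz,tilt,a); bot.servo_line(p,attitude=q,speed=speed)
E
python3 - <<'E'
from h import *
p=bot.read_state()['ee_pos']
bot.servo_line([446,360,235],speed=80)
p2,q2=pose(55,70,150,-5)
print(p2)
bot.servo_line(p2,attitude=q2,speed=110)
go(55,70,48,6,60)
s=bot.read_state(); print(s['clock'],s['joint_positions'].round(2),s['ee_pos'])
c=cam('wrist'); save(c,'w5')
c=cam('top'); save(c,'t5')
E
```

```text
[701.3665161692072, 17.492806260316655, 219.95242169012096]
24.3667 [-0.02  0.66  1.28 -0.02  1.1  -1.35] [687.06520409  20.83282263 133.04466373]
```

View pics/w5.png

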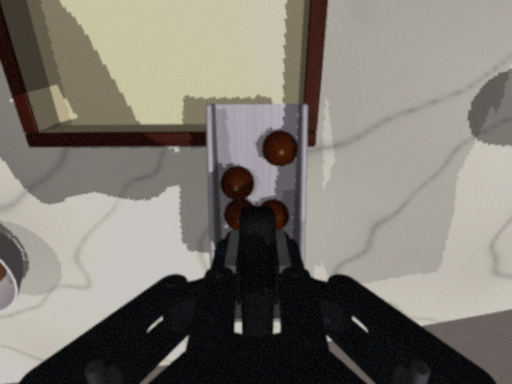

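View pics/t5.png

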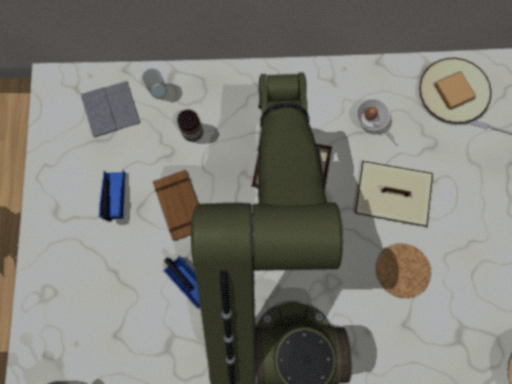

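```bash
cat >> h.py <<'E'
def nuts(c):
    hs=cv2.cvtColor(c['image'],cv2.COLOR_BGR2HSV)
    m=((hs[...,0]<14)|(hs[...,0]>172))&(hs[...,1]>110)&(hs[...,2]>25)&(hs[...,2]<150)
    m=cv2.morphologyEx(m.astype(np.uint8),cv2.MORPH_OPEN,np.ones((3,3)))
    n,l,s,ce=cv2.connectedComponentsWithStats(m)
    return [(int(ce[i][0]),int(ce[i][1]),int(s[i,4])) for i in range(1,n) if s[i,4]>80]
def inscoop(c): return [b for b in nuts(c) if 205<b[0]<310 and b[1]>95 and b[1]<250]
def shake(mx,my,mz,t,amp=6,sp=120):
    go(mx+amp,my,mz+amp*np.tan(np.radians(t)),t,sp); go(mx,my,mz,t,sp)
E
python3 - <<'E'
from h import *
c=cam('wrist'); print(nuts(c))
go(55,70,38,12,40)
for k in range(4):
    c=cam('wrist'); print(bot.read_state()['clock'],inscoop(c))
    shake(55,70,38,12)
c=cam('wrist'); print(nuts(c)); save(c,'w6')
E
```

```text
[(314, 61, 1853), (17, 88, 1181), (67, 138, 225), (99, 138, 265), (126, 140, 112), (170, 137, 699), (279, 147, 826), (236, 182, 688), (277, 213, 307), (233, 214, 295)]
24.9583 [(278, 146, 830), (235, 184, 510), (277, 213, 299), (233, 215, 242)]
25.5083 [(278, 138, 850), (236, 178, 606), (276, 208, 379), (234, 210, 320)]
26.0583 [(278, 130, 864), (237, 170, 642), (235, 205, 374), (274, 204, 457)]
26.6083 [(277, 121, 920), (238, 164, 761), (257, 201, 1019)]
[(317, 64, 2105), (5, 88, 427), (277, 112, 936), (17, 121, 168), (145, 140, 1210), (36, 141, 251), (65, 141, 216), (239, 157, 787), (257, 197, 1218), (232, 223, 157), (3, 267, 129)]
```

View pics/w6.png

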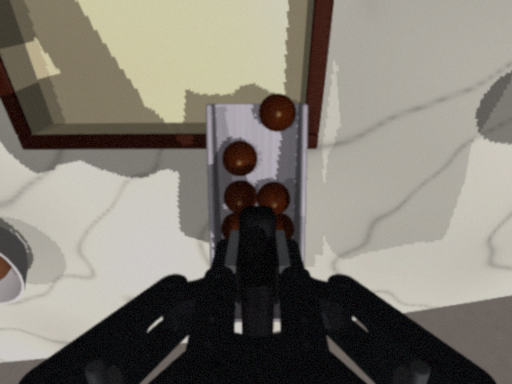

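```bash
python3 - <<'E'
from h import *
for k in range(5):
    shake(55,70,38,12)
    c=cam('wrist'); b=inscoop(c); print(bot.read_state()['clock'],b)
    if not any(x[0]>262 and x[1]<150 for x in b): break
save(c,'w7'); print(nuts(c))
E
```

```text
27.7083 [(239, 151, 842), (259, 196, 1487), (232, 220, 220)]
[(317, 64, 2109), (275, 68, 463), (9, 98, 585), (120, 140, 881), (188, 140, 361), (239, 151, 842), (36, 141, 129), (49, 139, 83), (259, 196, 1487), (232, 220, 220), (3, 267, 126)]
```

View pics/w7.png

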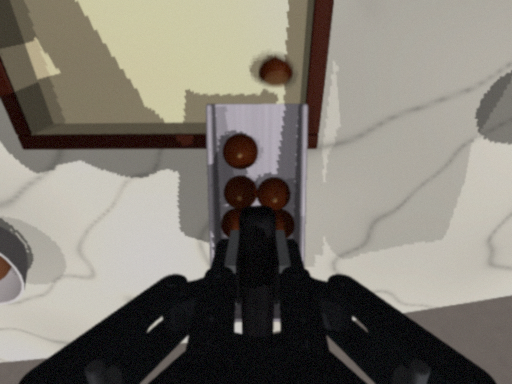

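```bash
python3 - <<'E'
from h import *
go(55,0,38,10,80)
c=cam('wrist'); b=nuts(c)
print([w2d(onplane(c,x[:2],14))[0].round(0)[:2].tolist()+[x[2]] for x in b if x[1]<110])
go(55,0,38,12,40)
for k in range(10):
    shake(55,0,38,12)
    c=cam('wrist'); b=inscoop(c); print(bot.read_state()['clock'],b)
    if not any(x[0]<250 and x[1]<155 and x[2]>300 for x in b): break
save(c,'w8')
E
```

```text
[[31.0, -121.0, 1887], [-6.0, 87.0, 247], [52.0, 107.0, 3338]]
29.5833 [(242, 138, 859), (256, 195, 2076)]
30.1333 [(243, 130, 884), (261, 187, 1845), (232, 212, 391)]
30.6833 [(244, 121, 897), (262, 183, 1963), (234, 207, 462)]
31.2333 [(245, 112, 924), (257, 169, 1596), (234, 203, 502), (277, 205, 466)]
31.7833 [(257, 163, 1631), (235, 198, 601), (277, 201, 586), (230, 228, 136)]
```

View pics/w8.png

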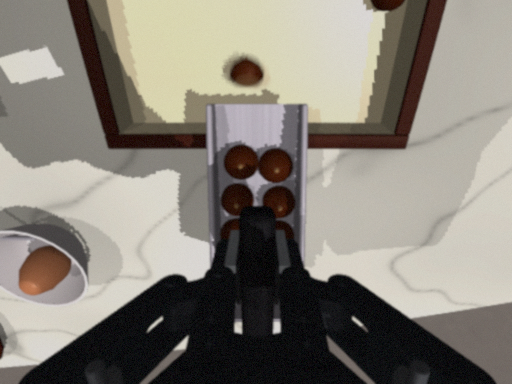

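```bash
python3 - <<'E'
from h import *
bot.dwell(0.5)
c=cam('wrist'); b=nuts(c)
print([w2d(onplane(c,x[:2],14))[0].round(0)[:2].tolist()+[x[2]] for x in b if x[1]<110])
save(c,'w9')
s=cam('side'); cv2.imwrite('pics/s9.png',cv2.resize(s['image'][150:280,220:400],None,fx=4,fy=4))
E
```

```text
[[32.0, -121.0, 1894], [-5.0, -3.0, 185], [-5.0, 87.0, 187], [53.0, 107.0, 3313]]
```

View pics/w9.png

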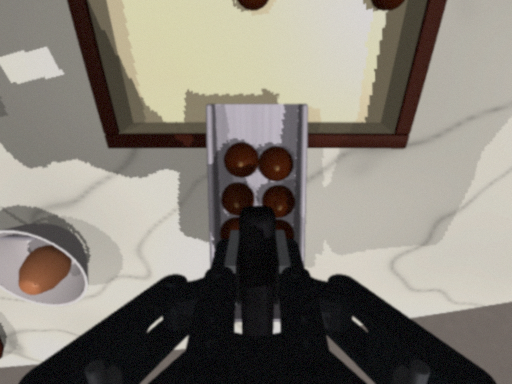

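View pics/s9.png

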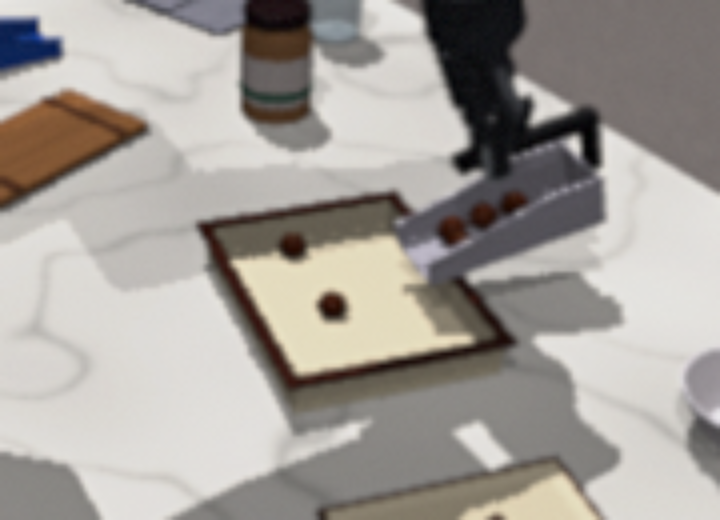

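```bash
python3 - <<'E'
from h import *
s=cam('side'); print([(x,w2d(onplane(s,x[:2],13))[0].round(0)[:2]) for x in [(220+293/4,150+245/4),(220+332/4,150+306/4)]])
hs=cv2.cvtColor(s['image'],cv2.COLOR_BGR2HSV)
for x in [(220+293/4,150+245/4)]: print(hs[int(x[1]),int(x[0])])
# check reversed reachability
for mx,my,t in [(-15,70,12),(-15,-70,12),(-15,0,15),(-25,0,12)]:
    p,q=None,None
    a=A0-180
    qq=down(a,t);M=q2R(qq);p=d2w([mx,my,38])-77.5*M[:,2]-77*M[:,1]
    print(p.round(0),bot.ik(p.tolist(),qq))
E
```

```text
[((293.25, 211.25), array([-14.,  81.])), ((303.0, 226.5), array([-14., -11.]))]
[  9 211  46]
[493.  66. 129.] [0.03462599 0.41961563 1.67241721 0.05699857 1.25246553 1.81070462]
[461. -70. 129.] [-2.29802914e-01  3.64209424e-01  1.75244986e+00 -2.56553750e-04
  1.23437275e+00  1.56974169e+00]
[482.  -3. 132.] [-0.09870242  0.41434668  1.67948396  0.03473826  1.30760441  1.68731074]
[468.   0. 129.] [-0.09203124  0.36381143  1.75301427  0.03002014  1.23245222  1.69448673]
```

```bash
python3 - <<'E'
from h import *
go(30,-66,42,10,80)
go(30,-66,33,12,40)
for k in range(14):
    c=cam('wrist'); b=inscoop(c); print(round(bot.read_state()['clock'],2),b)
    f=min([x[1] for x in b])
    # stop when fallen: front row absent
    if k and f>175: break
    img=c['image'][100:150,205:310]
    shake(30,-66,33,12,6 if f>125 else 3)
    dark=[x for x in inscoop(cam('wrist')) if x[1]<125]
    if f<125 and len(dark)<2: break
c=cam('wrist');save(c,'w10')
E
```

```text
33.84 [(258, 156, 1663), (237, 196, 565), (276, 199, 569), (232, 224, 141)]
34.44 [(258, 149, 1722), (238, 193, 606), (275, 195, 632), (232, 222, 215), (280, 224, 101)]
35.04 [(258, 141, 1736), (238, 188, 645), (275, 190, 680), (231, 220, 273), (280, 222, 159)]
35.64 [(258, 132, 1794), (238, 183, 653), (276, 185, 730), (231, 218, 317), (280, 220, 192)]
36.24 [(258, 124, 1838), (239, 177, 694), (276, 180, 767), (232, 214, 361), (281, 216, 294)]
```

View pics/w10.png

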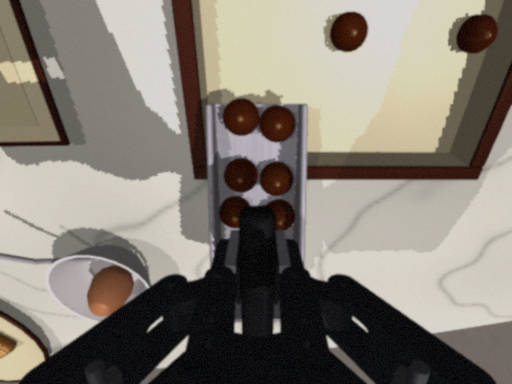

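```bash
cat >> h.py <<'E'
def front(c):
    """front-edge row of nut pixels in left / right column of scoop"""
    hs=cv2.cvtColor(c['image'],cv2.COLOR_BGR2HSV)
    m=((hs[...,0]<14)|(hs[...,0]>172))&(hs[...,1]>110)&(hs[...,2]>25)&(hs[...,2]<150)
    out=[]
    for a,b in [(222,252),(262,292)]:
        r=np.nonzero(m[85:200,a:b].sum(1)>8)[0]; 
        r=r[np.r_[True]] if len(r)==0 else r
        # start of the first run that extends below the mouth row
        runs=np.split(r,np.nonzero(np.diff(r)>1)[0]+1)
        out.append([(int(x[0])+85,int(x[-1])+85) for x in runs if len(x)>6])
    return out
E
python3 - <<'E'
from h import *
print(front(cam('wrist')))
for k in range(6):
    shake(30,-66,33,12,2.5)
    c=cam('wrist'); f=front(c); print(round(bot.read_state()['clock'],2),f)
    if not(f[0] and f[0][0][0]<125 and f[0][0][1]>110 and f[1] and f[1][0][0]<125): break
save(c,'w11')
E
```

```text
[[(100, 133), (160, 189)], [(107, 139), (164, 193)]]
37.44 [[(95, 129), (158, 188)], [(103, 136), (162, 192)]]
37.99 [[(92, 125), (156, 186)], [(99, 132), (160, 190)]]
38.54 [[(155, 185)], [(95, 128), (158, 189)]]
```

View pics/w11.png

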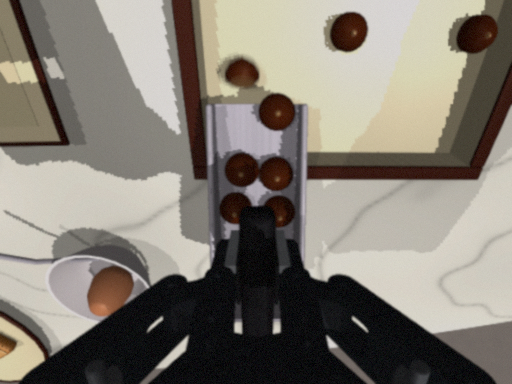

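```bash
python3 - <<'E'
from h import *
go(30,-66,70,-4,40)
go(30,-66,90,-12,50)
for k in range(3): shake(30,-66,90,-12,6)
c=cam('wrist'); print(front(c)); save(c,'w12')
b=[w2d(onplane(c,x[:2],14))[0].round(0)[:2].tolist()+[x[2]] for x in nuts(c) if x[1]<110]; print(b)
def tc(x,y,z,a,t,sp): bot.servo_line(d2w([x,y,z]).tolist(),attitude=down(a,t),speed=sp)
tc(60,-40,230,A0,-8,100); print(bot.read_state()['clock'])
tc(30,-20,230,A0-60,-8,30); print(bot.read_state()['clock'])
tc(-10,0,230,A0-120,-8,35)
tc(-60,30,230,A0-180,-8,40)
c=cam('wrist'); print(bot.read_state()['clock'],front(c)); save(c,'w13')
E
```

```text
[[(175, 199)], [(124, 155), (178, 199)]]
[[-28.0, -115.0, 1305], [-62.0, -227.0, 117], [-30.0, -227.0, 127], [-12.0, -4.0, 464], [-13.0, 87.0, 429], [2.0, -78.0, 164], [18.0, -226.0, 145]]
42.5417
43.8917
46.975 [[(179, 199)], [(134, 165), (182, 199)]]
```

View pics/w12.png

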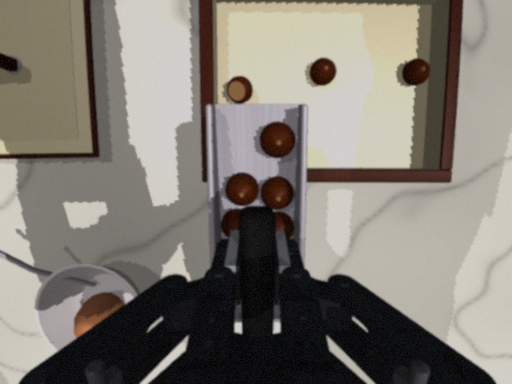

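View pics/w13.png

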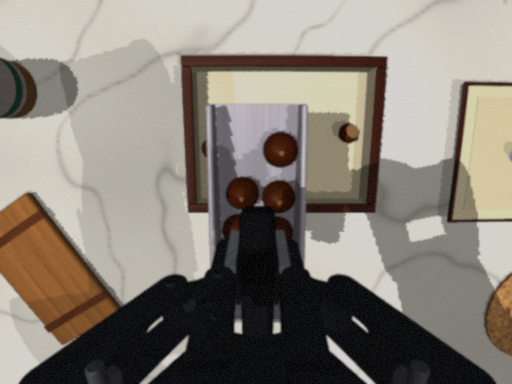

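```bash
cat >> h.py <<'E'
def pk(c,uv,z=13): return w2d(onplane(c,uv,z))[0][:2].round(0)
def dishnuts(c,z=13):
    """dark/brown blobs on the dish floor by side camera"""
    hs=cv2.cvtColor(c['image'],cv2.COLOR_BGR2HSV)
    v,u=np.mgrid[0:384,0:512]; D=w2d(onplane(c,np.c_[u.ravel(),v.ravel()],z)).reshape(384,512,3)
    m=(hs[...,2]<95)&(hs[...,1]>100)&(abs(D[...,0])<78)&(abs(D[...,1])<103)
    n,l,s,ce=cv2.connectedComponentsWithStats(m.astype(np.uint8))
    return [(pk(c,ce[i],z).tolist(),int(s[i,4]),ce[i].round(0).tolist()) for i in range(1,n) if s[i,4]>8]
E
python3 - <<'E'
from h import *
c=cam('wrist'); print(pk(c,(349,132)))
s=cam('side'); cv2.imwrite('pics/s10.png',cv2.resize(s['image'][150:280,220:400],None,fx=4,fy=4))
print(dishnuts(s))
E
```

```text
[  6. -84.]
[([-14.0, 85.0], 26, [293.0, 211.0]), ([-15.0, -9.0], 23, [303.0, 226.0]), ([-8.0, -87.0], 113, [314.0, 240.0])]
```

View pics/s10.png

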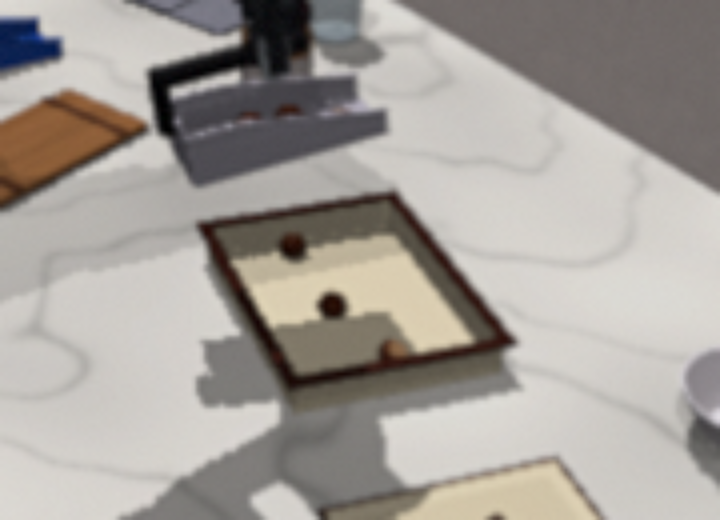

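```bash
cat >> h.py <<'E'
def gor(mx,my,mz,tilt,speed=80):
    q=down(A0-180,tilt); M=q2R(q)
    bot.servo_line((d2w([mx,my,mz])-77.5*M[:,2]-77*M[:,1]).tolist(),attitude=q,speed=speed)
def shaker(mx,my,mz,t,amp=6,sp=120):
    gor(mx-amp,my,mz+amp*np.tan(np.radians(t)),t,sp); gor(mx,my,mz,t,sp)
E
python3 - <<'E'
from h import *
X,Y,Z,T=0,8,30,12
gor(X,Y,60,0,60); gor(X,Y,Z,T,40)
for k in range(14):
    c=cam('wrist'); f=front(c); print(round(bot.read_state()['clock'],2),f)
    fr=f[1][0] if f[1] else None
    if fr is None or fr[0]>140 or fr[1]<100: break
    shaker(X,Y,Z,T,6 if fr[0]>102 else 3)
save(c,'w14'); bot.dwell(.4); c=cam('wrist'); save(c,'w15')
print([pk(c,x[:2]).tolist()+list(x) for x in nuts(c) if x[1]<120])
E
```

```text
49.63 [[(178, 199)], [(132, 164), (182, 199)]]
50.18 [[(172, 199)], [(123, 155), (176, 199)]]
50.73 [[(166, 196)], [(113, 146), (170, 199)]]
51.28 [[(159, 189)], [(97, 136), (164, 193)]]
51.83 [[(157, 187)], [(97, 131), (161, 192)]]
52.38 [[(155, 185)], [(93, 127), (160, 190)]]
52.93 [[(152, 183)], [(85, 102), (157, 188)]]
53.48 [[(149, 180)], [(155, 185)]]
[[-15.0, 114.0, 120, 116, 3851], [28.0, -4.0, 275, 54, 353], [5.0, -79.0, 375, 89, 432], [-12.0, 88.0, 153, 112, 719]]
```

View pics/w15.png

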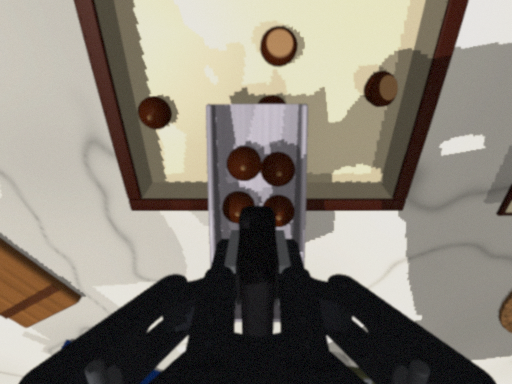

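```bash
cat >> h.py <<'E'
def release(col,X,Y,Z,T=12,nmax=14,g=gor,sh=shaker):
    for k in range(nmax):
        c=cam('wrist'); f=front(c); fr=f[col][0] if f[col] else None
        print(round(bot.read_state()['clock'],2),f)
        if fr is None or fr[1]<104 or (k and fr[0]>last+12): break
        last=fr[0]
        sh(X,Y,Z,T,6 if fr[0]>104 else 2.5)
E
python3 - <<'E'
from h import *
gor(0,8,36,8,50); gor(2,58,36,8,70)
gor(2,58,30,12,40)
release(0,2,58,30)
bot.dwell(.3); c=cam('wrist'); save(c,'w16')
print([pk(c,x[:2]).tolist()+list(x) for x in nuts(c) if x[1]<120])
E
```

```text
55.43 [[(144, 175), (191, 199)], [(150, 181)]]
55.98 [[(136, 167), (185, 199)], [(142, 173), (189, 199)]]
56.53 [[(127, 158), (179, 199)], [(134, 165), (184, 199)]]
57.08 [[(117, 149), (174, 199)], [(125, 157), (178, 199)]]
57.63 [[(106, 139), (168, 197)], [(115, 148), (172, 199)]]
58.18 [[(95, 128), (161, 191)], [(105, 138), (166, 196)]]
58.73 [[(91, 125), (159, 189)], [(101, 134), (164, 194)]]
59.28 [[(157, 187)], [(96, 129), (163, 192)]]
[[-1.0, 115.0, 181, 100, 3219], [30.0, -3.0, 345, 54, 416], [22.0, 61.0, 253, 67, 579], [5.0, -81.0, 443, 93, 377], [-9.0, 43.0, 277, 110, 941], [-11.0, -2.0, 335, 113, 677]]
```

View pics/w16.png

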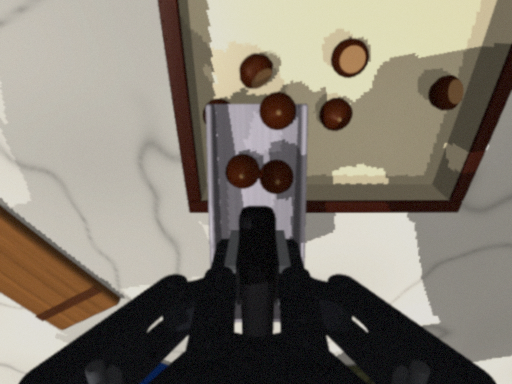

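```bash
python3 - <<'E'
from h import *
gor(2,58,40,0,40); gor(8,-48,40,0,60)
gor(8,-48,31,12,40)
release(1,8,-48,31)
bot.dwell(.3); c=cam('wrist'); save(c,'w17')
print([pk(c,x[:2]).tolist()+list(x) for x in nuts(c) if x[1]<120])
E
```

```text
62.83 [[(154, 184)], [(90, 124), (161, 190)]]
63.38 [[(154, 184)], [(161, 190)]]
[[60.0, -34.0, 236, 14, 982], [1.0, -115.0, 346, 104, 3423], [24.0, -226.0, 499, 75, 391], [36.0, -5.0, 196, 55, 219], [27.0, 72.0, 91, 70, 503], [10.0, -76.0, 295, 92, 174]]
```

View pics/w17.png

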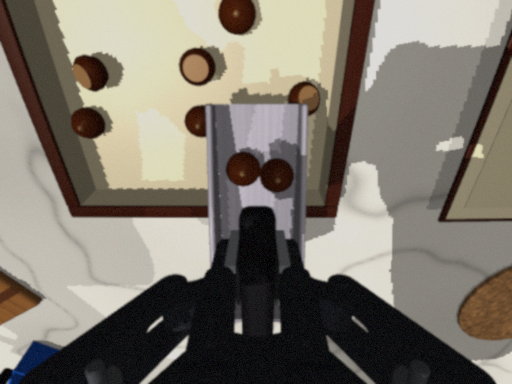

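```bash
python3 - <<'E'
from h import *
gor(8,-48,50,0,40); gor(-64,-66,50,0,70)
gor(-64,-66,40,11,40)
release(0,-64,-66,40,11)
bot.dwell(.4); c=cam('wrist'); save(c,'w18')
print([pk(c,x[:2]).tolist()+list(x) for x in nuts(c) if x[1]<120])
E
```

```text
66.15 [[(153, 184)], [(160, 189)]]
66.7 [[(151, 181)], [(158, 187)]]
67.25 [[(148, 178)], [(156, 185)]]
67.8 [[(145, 176)], [(153, 182)]]
68.35 [[(142, 173)], [(150, 179)]]
68.9 [[(139, 170)], [(146, 177)]]
69.45 [[(137, 167)], [(143, 174)]]
70.0 [[(133, 165)], [(140, 171)]]
70.55 [[(130, 162)], [(137, 168)]]
71.1 [[(127, 159)], [(134, 166)]]
71.65 [[(124, 156)], [(131, 163)]]
72.2 [[(121, 153)], [(128, 160)]]
72.75 [[(118, 150)], [(125, 157)]]
73.3 [[(115, 147)], [(122, 154)]]
[[-12.0, -3.0, 166, 16, 941], [-4.0, -83.0, 282, 1, 90], [-42.0, -115.0, 323, 63, 2096], [-18.0, -226.0, 481, 30, 460], [-13.0, 89.0, 37, 21, 838], [-80.0, 75.0, 84, 115, 3264], [-76.0, -227.0, 456, 110, 134]]
```

View pics/w18.png

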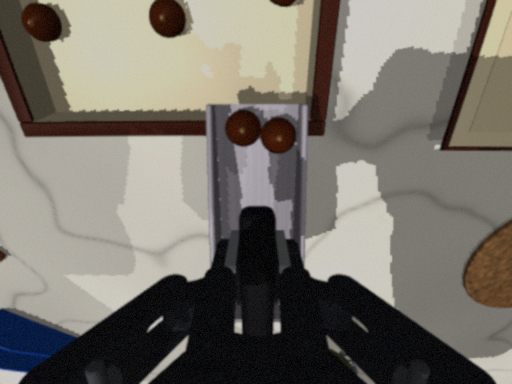

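```bash
python3 - <<'E'
from h import *
gor(-64,-66,40,12,40)
release(0,-64,-66,40,12)
bot.dwell(.4); c=cam('wrist'); save(c,'w19'); print(front(c))
print([pk(c,x[:2]).tolist()+list(x) for x in nuts(c) if x[1]<120])
E
```

```text
74.55 [[(111, 144)], [(119, 151)]]
75.1 [[(107, 140)], [(115, 147)]]
75.65 [[(103, 135)], [(110, 143)]]
76.2 [[(103, 136)], [(110, 143)]]
76.75 [[(103, 136)], [(111, 143)]]
77.3 [[(102, 136)], [(110, 143)]]
77.85 [[(103, 136)], [(110, 143)]]
78.4 [[(103, 136)], [(110, 143)]]
78.95 [[(103, 136)], [(111, 143)]]
79.5 [[(103, 136)], [(111, 143)]]
80.05 [[(102, 135)], [(110, 143)]]
80.6 [[(103, 136)], [(110, 143)]]
81.15 [[(103, 136)], [(110, 143)]]
81.7 [[(102, 136)], [(110, 143)]]
[[(103, 135)], [(110, 143)]]
[[-12.0, -3.0, 165, 15, 895], [-42.0, -114.0, 323, 62, 2071], [-16.0, -226.0, 484, 25, 388], [-13.0, 89.0, 36, 20, 849], [-82.0, 74.0, 85, 116, 3271], [-45.0, -227.0, 470, 68, 107]]
```

View pics/w19.png

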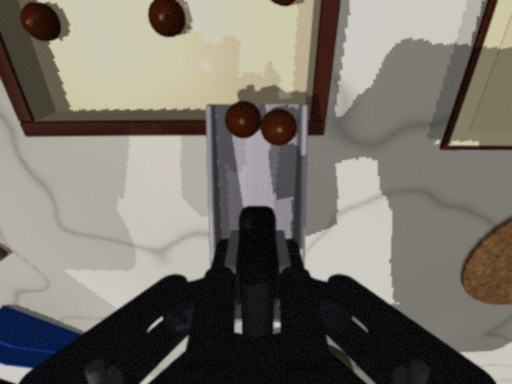

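```bash
python3 - <<'E'
from h import *
gor(-64,-66,40,13,40)
for k in range(8):
    shaker(-64,-66,40,13,4); f=front(cam('wrist')); print(f)
    if not f[0] or f[0][0][1]<104 or f[0][0][0]>125: break
bot.dwell(.4); c=cam('wrist'); save(c,'w20'); print(front(c),bot.read_state()['clock'])
print([pk(c,x[:2]).tolist()+list(x) for x in nuts(c) if x[1]<120])
E
```

```text
[[(101, 134)], [(109, 142)]]
[[(100, 133)], [(108, 141)]]
[[(99, 132)], [(107, 140)]]
[[(98, 131)], [(105, 139)]]
[[(97, 130)], [(104, 138)]]
[[(95, 129)], [(103, 137)]]
[[(94, 128)], [(102, 135)]]
[[(91, 125)], [(99, 133)]]Traceback (most recent call last):
  File "<stdin>", line 6, in <module>
  File "h.py", line 71, in front
    r=r[np.r_[True]] if len(r)==0 else r
      ~^^^^^^^^^^^^^
IndexError: boolean index did not match indexed array along axis 0; size of axis is 0 but size of corresponding boolean axis is 1
```

View pics/w20.png

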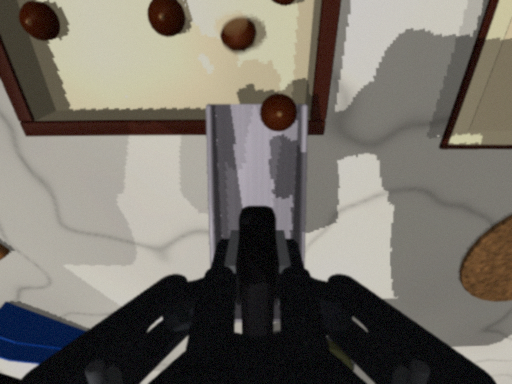

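```bash
python3 - <<'E'
from h import *
c=cam('wrist'); print([pk(c,x[:2]).tolist()+list(x) for x in nuts(c) if x[1]<60], pk(c,(240,34)))
gor(-64,-66,50,0,40); gor(16,-54,45,0,60)
gor(16,-54,33,12,40)
for k in range(10):
    shaker(16,-54,33,12,4); f=nuts(cam('wrist')); f=[x for x in f if 262<x[0]<292 and 95<x[1]<130]; print(f)
    if not f: break
bot.dwell(.6); c=cam('wrist'); save(c,'w21'); print(bot.read_state()['clock'])
print([pk(c,x[:2]).tolist()+list(x) for x in nuts(c) if x[1]<120])
E
```

```text
[[-12.0, -3.0, 165, 15, 903], [-12.0, -226.0, 486, 19, 300], [-12.0, 89.0, 35, 19, 883], [-19.0, -52.0, 237, 25, 762]] [-24. -54.]
[]
91.75
[[10.0, -115.0, 337, 103, 3376], [61.0, -34.0, 228, 26, 1024], [53.0, -226.0, 500, 44, 360], [53.0, -77.0, 291, 39, 439], [33.0, -8.0, 193, 70, 252], [27.0, 72.0, 87, 81, 448], [20.0, -226.0, 483, 91, 144], [13.0, -45.0, 246, 99, 89]]
```

View pics/w21.png

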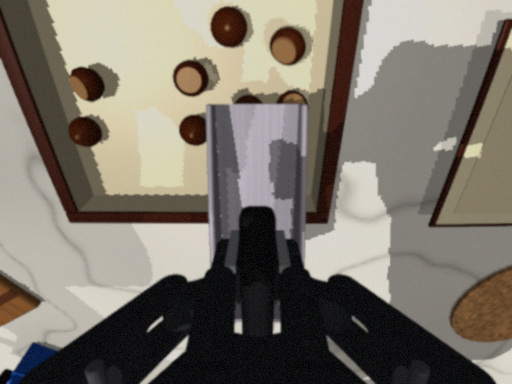

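```bash
python3 - <<'E'
from h import *
def tc(x,y,z,a,t,sp): bot.servo_line(d2w([x,y,z]).tolist(),attitude=down(a,t),speed=sp)
gor(16,-54,110,0,100)
tc(-60,30,235,A0-180,0,120)
s=cam('side'); cv2.imwrite('pics/s11.png',cv2.resize(s['image'][150:280,220:400],None,fx=4,fy=4)); print(dishnuts(s))
tc(-60,60,235,A0-90,0,60)
bot.servo_line([446,300,235],attitude=down(A0),speed=120)
bot.servo_line([445.8,359.8,200],attitude=down(116.4),speed=80)
c=cam('wrist'); save(c,'w22'); print(bot.read_state()['clock'])
t=cam('top'); save(t,'t22')
E
```

```text
[([-15.0, 84.0], 25, [293.0, 211.0]), ([26.0, 72.0], 18, [305.0, 211.0]), ([28.0, -9.0], 12, [315.0, 224.0]), ([-15.0, -8.0], 25, [303.0, 226.0]), ([60.0, -40.0], 23, [328.0, 228.0]), ([-5.0, -80.0], 158, [314.0, 239.0])]
98.6083
```

View pics/w22.png

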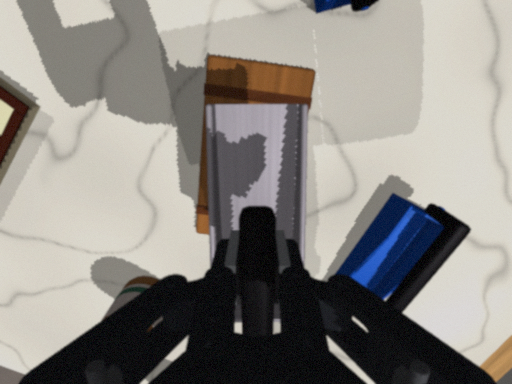

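View pics/t22.png

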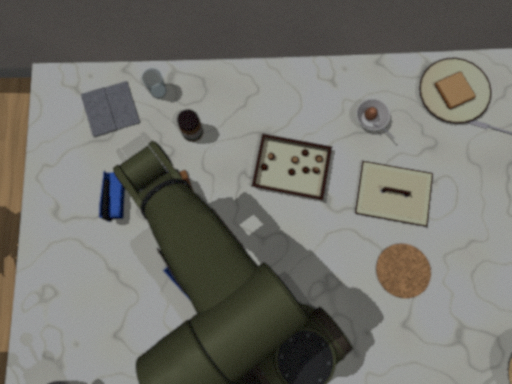

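View pics/s11.png

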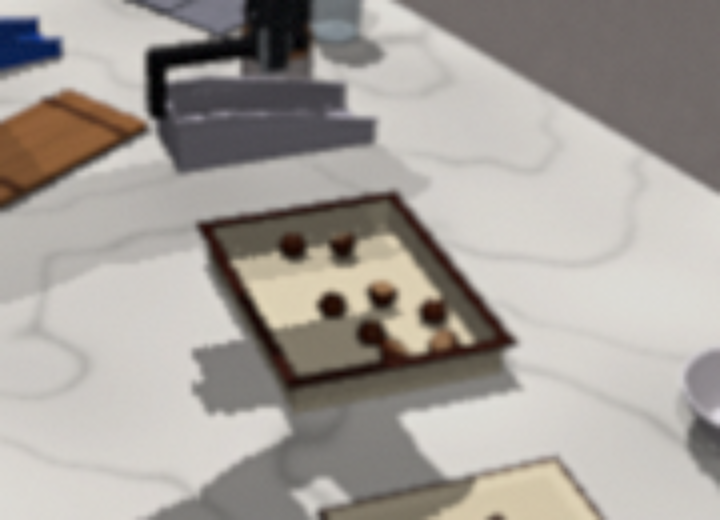

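```bash
python3 - <<'E'
from h import *
bot.servo_line([445.8,359.8,105],speed=100)
print(bot.servo_line([445.8,359.8,90],speed=25,until_force=3)); s=bot.read_state(); print(s['ee_pos'],s['ft_force'])
bot.move_gripper(50)
bot.servo_line([445.8,359.8,180],speed=120)
c=cam('wrist'); save(c,'w23')
p=d2w([-15,-60,0]); bot.move_to([p[0],p[1],250],down(-13.1)); bot.move_gripper(0,40)
c=cam('wrist'); save(c,'w24'); print(bot.read_state()['clock'])
E
```

```text
True
[445.86027757 359.62748866  92.64695961] [-0.38959836 -0.6045101   6.14716878]
103.8333
```

View pics/w23.png

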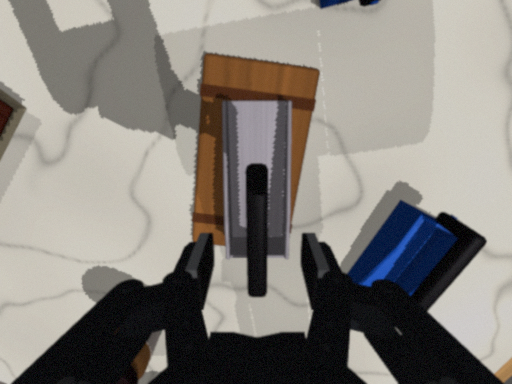

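View pics/w24.png

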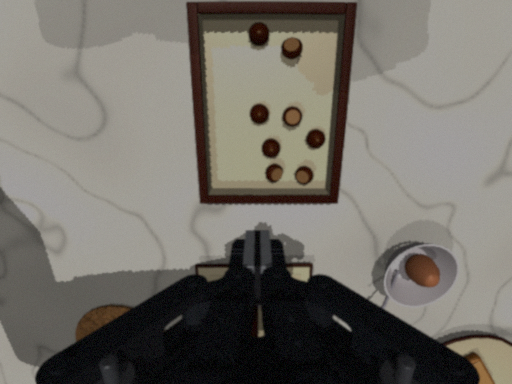

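```bash
python3 - <<'E'
from h import *
c=cam('wrist')
for n,p in dict(G=(270,148),C=(274,172),H=(303,175),F=(315,138),B=(259,113),D=(292,116),A=(259,34),E=(291,48)).items(): print(n,pk(c,p,13))
t=cam('top'); 
im=cv2.resize(t['image'][125:205,245:340],None,fx=8,fy=7); cv2.imwrite('pics/t24.png',im)
print(dishnuts(t))
E
```

```text
G [  1. -47.]
C [  7. -79.]
H [ 47. -84.]
F [ 60. -34.]
B [-13.  -2.]
D [29. -6.]
A [-13.  87.]
E [24. 72.]
[([24.0, 70.0], 13, [272.0, 156.0]), ([-16.0, 90.0], 21, [264.0, 167.0]), ([-15.0, -2.0], 16, [291.0, 172.0])]
```

View pics/t24.png

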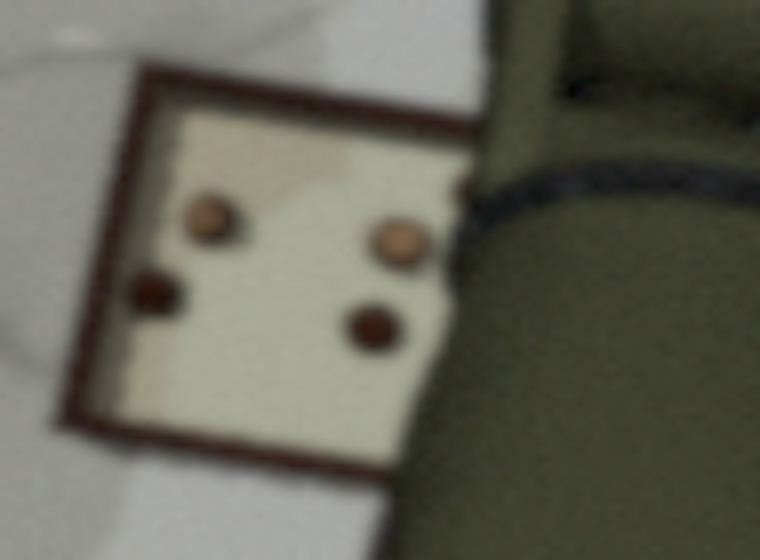

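```bash
python3 - <<'E'
from h import *
q=down(-13.1)
bot.move_gripper(42,20)
P=lambda x,y,z: d2w([x,y,z]).tolist()
bot.servo_line(P(2,-47,80),attitude=q,speed=150)
c=cam('wrist'); save(c,'w25a')
print(bot.servo_line(P(2,-47,27),speed=60,until_force=8))
bot.move_gripper(0,20); s=bot.read_state(); print(s['grip_width'],s['ee_pos'])
bot.servo_line(P(2,-47,75),speed=80)
c=cam('wrist'); save(c,'w25'); print(bot.read_state()['grip_width'],bot.read_state()['clock'])
E
```

```text
False
22.93076374042892 [541.73045782 -65.49169527  27.48533736]
23.31113795080564 107.875
```

View pics/w25.png

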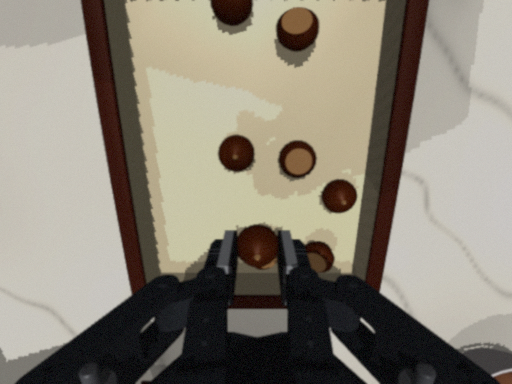

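```bash
python3 - <<'E'
from h import *
P=lambda x,y,z: d2w([x,y,z]).tolist()
bot.servo_line(P(-40,-56,75),speed=80)
print(bot.servo_line(P(-40,-56,27),speed=40,until_force=4))
bot.move_gripper(32); bot.dwell(.2)
bot.servo_line(P(-40,-56,120),speed=100)
bot.move_to(P(-15,-40,260),down(-13.1))
c=cam('wrist'); save(c,'w26'); print(bot.read_state()['clock'])
E
```

```text
True
111.9167
```

View pics/w26.png

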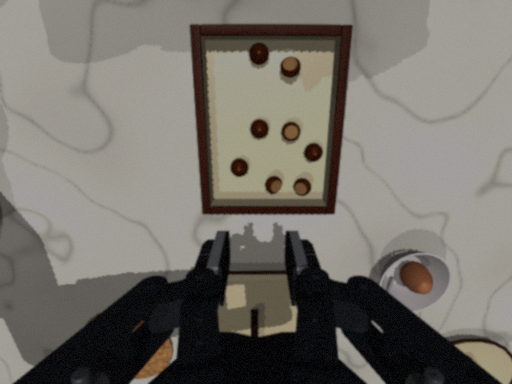

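```bash
python3 - <<'E'
from h import *
c=cam('wrist')
P,uv=cloud(c); D=w2d(P)
fl=(abs(D[:,0])<75)&(abs(D[:,1])<95)&(D[:,2]<8); print('floor',np.median(D[fl,2]))
for n,p in dict(G=(239,167),C=(274,184),H=(303,187),F=(314,152),B=(259,128),D=(291,131),A=(259,54),E=(290,67)).items():
    s=(abs(uv[:,0]-p[0])<12)&(abs(uv[:,1]-p[1])<12)
    z=D[s,2]; z=z[z<32] ; hi=D[s][D[s,2]>14]; print(n,pk(c,p,13),'top',np.percentile(hi[:,2],[80,95,100]).round(1),hi[:,:2].mean(0).round(0))
# lid relook
c=cam('top'); P,uv=cloud(c)
im=cv2.resize(c['image'][100:300,240:440],None,fx=3,fy=3); cv2.imwrite('pics/t27.png',im)
im=cv2.resize(c['image'][120:260,80:240],None,fx=4,fy=4); cv2.imwrite('pics/t27b.png',im)
E
```

```text
floor 3.1368168934808693
G [-41. -55.] top [20.6 21.8 24.9] [-40. -54.]
C [  7. -79.] top [23.5 24.8 25.8] [  6. -77.]
H [ 48. -84.] top [23.4 24.8 26.2] [ 46. -80.]
F [ 60. -34.] top [20.5 21.7 24. ] [ 59. -33.]
B [-14.  -2.] top [20.5 21.9 24.2] [-13.  -2.]
D [28. -6.] top [22.  22.7 24.2] [27. -5.]
A [-14.  87.] top [20.4 21.8 24.6] [-14.  88.]
E [24. 72.] top [23.3 24.8 26.2] [24. 72.]
```

View pics/t27.png

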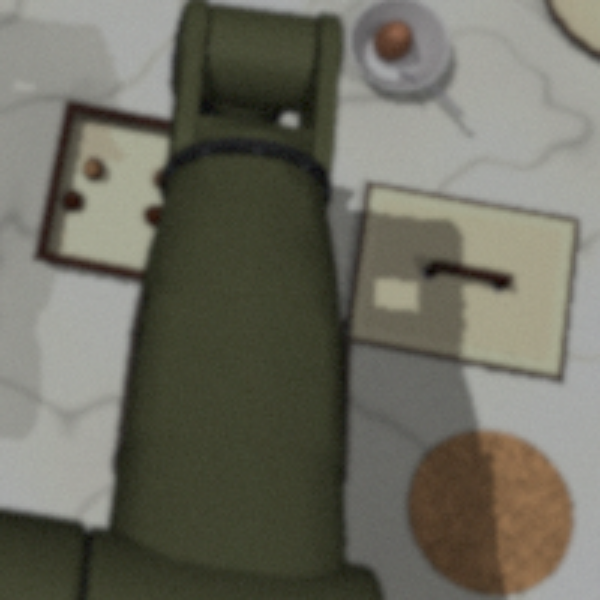

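View pics/t27b.png

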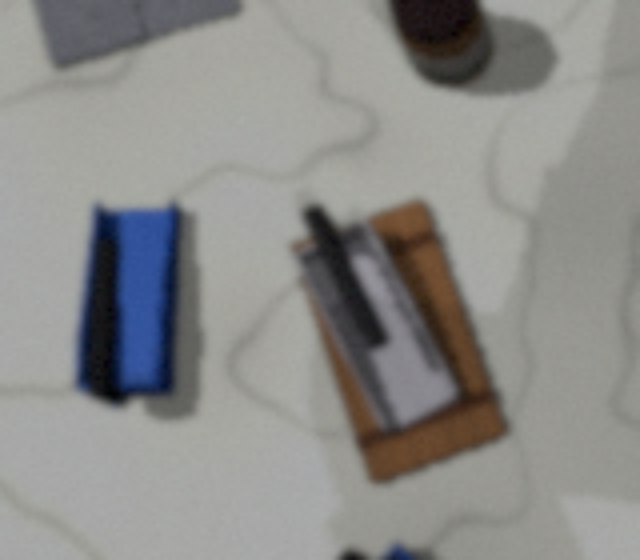

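```bash
python3 - <<'E'
from h import *
bot.move_gripper(50,60)
bot.move_to([440,-300,300],down(-12.7))
c=cam('wrist'); save(c,'w28')
P,uv=cloud(c)
s=(P[:,2]>8)&(P[:,2]<25)&(abs(P[:,0]-454)<150)&(abs(P[:,1]+344)<150)
m=np.zeros((384,512),np.uint8); m[uv[s,1],uv[s,0]]=1
n,l,st,_=cv2.connectedComponentsWithStats(m); i=1+st[1:,4].argmax(); s&=l[uv[:,1],uv[:,0]][...]==i
print('plate',cv2.minAreaRect(P[s][:,:2].astype(np.float32)),np.median(P[s][:,2]))
s=(P[:,2]>42)&(P[:,2]<60)&(abs(P[:,0]-454)<90)&(abs(P[:,1]+344)<90)
print('handle',cv2.minAreaRect(P[s][:,:2].astype(np.float32)),np.median(P[s][:,2]),s.sum(),bot.read_state()['clock'])
E
```

```text
plate ((453.7153015136719, -344.18402099609375), (228.91629028320312, 179.5083465576172), 77.1505355834961) 16.067616668304538
handle ((454.6148681640625, -343.5184326171875), (82.67044067382812, 11.603798866271973), 78.18635559082031) 50.81741275892753 460 113.4083
```

View pics/w28.png

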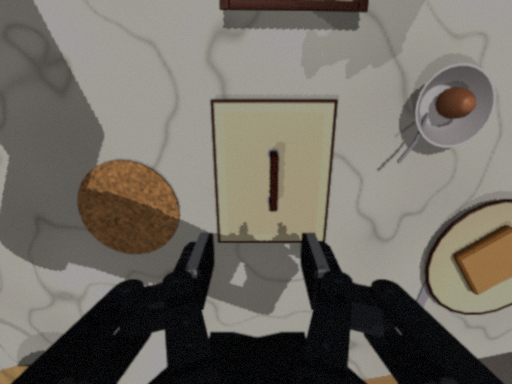

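```bash
python3 - <<'E'
from h import *
q=down(-12.7)
bot.move_to([454.5,-344,130],q)
bot.servo_line([454.5,-344,46.6],speed=80,until_force=15)
bot.move_gripper(0,60); print(bot.read_state()['grip_width'])
bot.servo_line([454.5,-344,170],speed=100)
bot.servo_line([551.3,-18.3,170],speed=150)
bot.servo_line([551.3,-18.3,84],speed=80)
print(bot.servo_line([551.3,-18.3,66.5],speed=20,until_force=4))
s=bot.read_state(); print(s['ee_pos'],s['ft_force'],s['clock'])
E
```

```text
10.98359923205934
True
[551.16436649 -18.30991407  68.0326992 ] [-0.82185117 -0.92464158  5.94439244] 121.5417
```

```bash
python3 - <<'E'
from h import *
bot.move_gripper(50)
bot.servo_line([551.3,-18.3,150],speed=120)
bot.move_to([500,-20,330],down(-12.7))
c=cam('wrist'); save(c,'w29')
P,uv=cloud(c); D=w2d(P)
s=(abs(D[:,0])<150)&(abs(D[:,1])<150)&(P[:,2]>20)&(P[:,2]<60)
print(cv2.minAreaRect(P[s][:,:2].astype(np.float32)))
for sx in (-1,1):
  for sy in (-1,1):
    k=(abs(D[:,0]-sx*60)<18)&(abs(D[:,1]-sy*80)<20); print(sx,sy,np.median(P[k,2]).round(2))
k=(P[:,2]>60)&(P[:,2]<85)&(abs(D[:,0])<70)&(abs(D[:,1])<70); print(cv2.minAreaRect(P[k][:,:2].astype(np.float32)),np.median(P[k,2]))
save(cam('side'),'s29'); print(bot.read_state()['clock'])
E
```

```text
((549.8827514648438, -19.090179443359375), (234.04454040527344, 184.1634521484375), 76.51805877685547)
-1 -1 37.17
-1 1 37.22
1 -1 37.21
1 1 37.09
((550.0546264648438, -17.564163208007812), (83.05638122558594, 12.246315956115723), 77.24181365966797) 71.65893493924585
123.7167
```

View pics/w29.png

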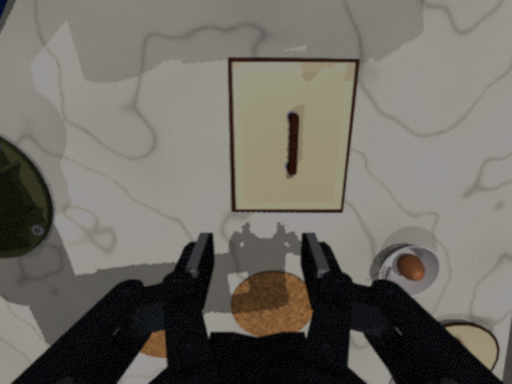

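View pics/s29.png

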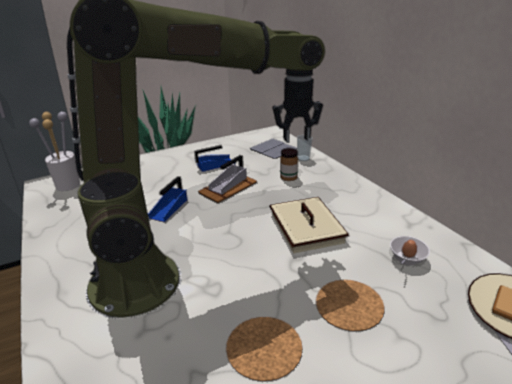

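```bash
python3 - <<'E'
from h import *
bot.finish_job()
E
```

```text
the job is handed in; nothing more can be done
```

The job is done and handed in. I laid the lid on the far cork mat, shook all 8 chestnuts out of the scoop into the dish, put the scoop back on its board and refitted the lid.

- **Spread:** My last look before closing the dish showed 8 separate chestnuts in one layer, with all six patches occupied. One chestnut rolled out of the near-right patch while I was pouring, so I picked it up and put it back there by hand before fitting the lid. One lies close to the middle line, but no patch depends on it.
- **Chestnut height:** Three chestnuts rest tilted, about 25 mm high, just under the lid's 27 mm. They did not hold the lid up.
- **Lid:** The plate measures 37.1–37.2 mm at all four corners, level and at the seated height of 37 mm.
- **Other things:** In the last side view the scoop is on its board where it started, and the jar and egg bowl look to be where they were. I did not measure those positions again. The last clock reading before I handed in was 123.7 s, and the robot was clear of everything.
- **Knocks:** I saw no knock to the lid or the scoop during the run. No check failed.

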